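# Tap the brew-unit boss to depth

### The arm

A 7-joint arm with a two-finger parallel gripper is mounted at the origin on the work surface. World frame = base frame: x ahead of the robot, y to its left, z up, the work surface at z = 0. Lengths are in m, angles in rad, forces in N, time in s.
With the tool pointing down it reaches from about 0.425 to 0.825 m from the base axis. Payload 3.6 kg.
Tool frame: the origin (TCP) lies at the very end of the fingers, on their centre line; the grasp point (between the pads) lies 19 mm behind it; z points along the fingers, y is the line along which they close (so a half turn about z gives the same grasp; the last joint's range is limited). The gripper opens to 93 mm and grips with 3 to 60 N. Pads are 15 mm wide; open, the fingers measure 128 mm over their backs; the gripper's body (75 mm by 188 mm) begins 65 mm behind the grasp point.
Start: joints at [-1.167, 0.615, -0.013, 1.423, 0.008, 1.103, -0.04], TCP at [0.271, 0.591, 0.219] pointing down, gripper open.
Joint ranges: [-3.12, 3.12], [-0.3, 2.06], [-1.34, 1.32], [0.26, 2.42], [-1.36, 4.5], [0.01, 1.98], [-2.84, 2.84]. Speed limits (rad/s): [2.79, 2.79, 3.14, 3.14, 3.14, 3.14, 3.14].

### API

Orientations are given as a unit quaternion [w, x, y, z].
In Python, from workcell import sensors, optics, order gives the robot as it stands. The module is installed in compiled form; this text tells all that it offers.
- The arm moves only by the shell command python3 -m jog 'ROWS'. ROWS is a JSON object of lists of equal length, an entry for each row: "hand": the gripper's target within -1 to 1 (shut at 1, half-way at 0, fully open at -1); "linear": the shift along the tool's x, y, z in mm, a list of three; "delta_rot": the turn, a rotation vector about the tool's x, y, z in degrees, a list of three. In form: {"hand": [hand, ...], "linear": [[dx, dy, dz], ...], "delta_rot": [[ax, ay, az], ...]}. A call has 1 to 10 rows; each row shifts and turns the commanded pose from where the row before left it, along the tool's axes as they then stand; what a row does not reach is not made up. A row lasts 1/10 s, in which the tool goes at most 50 mm and 8.59 degrees, less where a joint would pass 70% of its speed; a pose out of reach is approached as far as the arm can. A call is refused whole if a number of a shift passes 50 or a number of a turn 8.59, either way. A call with a gripper value outside its range is refused whole. The fingers move at their own pace and stop on an object; the grip force is fixed at half the most. Time passes only in rows, so rows that do not move let the fingers close. It gives the time, the measured TCP pose, the force, the opening and the grip force at its end, in the units of the state.
- sensors.read_state(): the state, without advancing time (a new reading comes with each control period).
- optics.capture(name): name is "scene" or "top"; returns a dict with "frame" (400x640x3 uint8, red, green, blue), "camera_matrix" (3x3 intrinsics, pixels), "world_from_camera" (4x4, takes a point from camera to world coordinates). Camera axes: x right, y down, z forward; pixel columns grow to the right and rows downward; lengths in m; the calibration is good to about 2 mm. A picture is of the moment at which its call begins. There is no depth.
- order.sign_off(): hands the job in; it is judged then, once.
Trained networks look in the newest picture that a camera, given by its name, has taken for a name from the list of things; names that differ only in an ending like _2 or _b are one class to them, and where a whole thing is asked for, a point or a joint stands for the part that bears it (a point fixed in the world has none). Each returns a list of dicts, best first, with "conf" (0 to 1); they miss things now and then, are a little off and sometimes report something else, mostly with a low value. They report only what shows in the picture. A call takes as long as a camera call.
- optics.boxes_of(thing, camera): "bbox" ([left, top, width, height] in pixels, round what is visible of it).
- optics.cut_out(thing, camera): "pixels" (400x640 bool, what is visible of it) and "bbox" ([left, top, width, height] in pixels, round what is visible of it).
The state is a dict: "time": time; "q": joint angles; "joint_velocities": joint speeds; "effort": joint torques, N m; "tool_pos": TCP position; "tcp_rot": TCP orientation; "contact_force": force on the tool from outside, world axes, zero at the start; "torque": the same for the moment, N m; "width": finger opening in m; "finger_force": force on a finger pad.
Only numpy, scipy, OpenCV 4.12 (cv2) and the standard library are available. Lean on these libraries where they do the work, as an engineer would, in place of code of your own. Each camera call takes 0.05 s, during which the arm holds its last target. There are 200 camera calls.

### The job

On the coffee-machine repair counter two brew units each have a thread tap started in their boss, turned by a crank wrench with an upright spinning knob. Work the tap with the RED knob: from where it stands turn it half a turn forward (clockwise seen from above), pause a moment, a quarter turn back to break the chip, pause a moment, then half a turn forward again, so that it ends three quarters of a turn deeper than it began, and let go. Never wind it back past where it began, and leave the blue-knobbed tap as it is.

Things in the scene. Friction and masses are not known exactly. Their poses are not given: they have to be found in the camera images.
- red_knob (a point): Centre of the red upright knob, a cylinder 26 mm across, 48 mm tall (from 110 to 158 mm above the counter, centre 136); grip it from above. It spins freely on its pin at the crank's end, so a gripper can hold it firmly and lead it round without turning itself or regrasping. The steel crank bar below it has its top at 104 mm. Only the knobs stand higher than 110 mm near the circle.
- red_hub (a point): Point on the vertical axis of the red tap, at the wrench hub's top, 107 mm above the counter. The knob's centre runs round this axis on a level circle of radius 60 mm, all of it free to reach; the tap sinks only 1.75 mm per turn. The bar reaches 70 mm from the axis both ways, the far end without knob. The aluminium housing below, in a 130 x 90 mm steel jig, is fixed.
- red_tap (a joint): Angle of the red tap, rad: 0 at the start, growing clockwise seen from above (forward, into the boss). Half a turn is 3.14, three quarters 4.71. Turns stiffly (0.15 N m, about 2.5 N at the knob) and stays where left. No stop at the right depth: it could be driven on to 5.8.
- blue_knob (a point): Centre of the blue knob of the other tap: same shape, size and height, 60 mm from its own tap's axis, at any angle round it. The two tap axes are at least 240 mm apart. Leave it alone.

How it is judged:
On the way, in this order (a step that is already met when the one before it is completed fails the run):
1. red tap paused half a turn forward, within 20 degrees (value of joint red_tap between 2.79 and 3.49 rad and velocity of joint red_tap between -0.25 and 0.25 rad/s), for 0.2 s.
2. red tap then paused a quarter turn back, within 20 degrees (value of joint red_tap between 1.22 and 1.92 rad and velocity of joint red_tap between -0.25 and 0.25 rad/s), for 0.2 s.
At the end, for the whole second after the job is handed in: The red tap stands still three quarters of a turn (270 degrees, within 20) forward of its start, and the blue knob is within 15 mm of where it was (value of joint red_tap between 4.36 and 5.06 rad and velocity of joint red_tap between -0.05 and 0.05 rad/s and distance of blue_knob from where it was at the start of the episode below 0.015 m); the robot touches nothing.
It fails at once if the red tap is wound back more than 20 degrees past its start (value of joint red_tap below -0.35 rad).
It fails at once if the red tap is driven more than a sixth of a turn too deep (past 330 degrees) (value of joint red_tap above 5.76 rad).
It fails at once if the blue tap is turned (its knob moves more than 15 mm) (distance of blue_knob from where it was at the start of the episode above 0.015 m).
It also fails if it takes over 58 s, if anything falls off the work surface, if the arm or the gripper's body presses on something with over 40 N, if the wrist force passes 120 N, or if a joint passes its speed limit or range.

## Working session

There is one attempt and no reset: what is moved stays moved. The work goes in short steps, Python scripts to look and compute and a shell command to move; the robot and the scene stay as the last step left them, time stands still between calls to the robot, and variables do not carry over. Pictures are saved under pics/ and viewed, at most 10 in all, crops included, and the job is handed in when it is done.

```bash
mkdir -p pics; cat > h.py <<'E'
import numpy as np, cv2
from workcell import sensors, optics, order
def ray(c,u,v,z):
    K=c["camera_matrix"];T=c["world_from_camera"]
    d=T[:3,:3]@np.linalg.solve(K,[u,v,1.]);o=T[:3,3]
    return o+d*(z-o[2])/d[2]
E
python3 - <<'E'
from h import *
np.set_printoptions(precision=4,suppress=True)
for n in("top","scene"):
    c=optics.capture(n); cv2.imwrite(f"pics/{n}0.png",c["frame"][:,:,::-1])
    print(n,c["world_from_camera"][:3,3],c["camera_matrix"][0,0])
    for t in("red_knob","blue_knob","red_hub"):
        for r in optics.cut_out(t,n)[:3]:
            ys,xs=np.nonzero(r["pixels"]);b=r["bbox"]
            print(t,r["conf"],b,xs.mean(),ys.mean(),ray(c,xs.mean(),ys.mean(),.136 if 'knob' in t else .107))
print(sensors.read_state())
E
```

```text
top [ 0.3641 -0.0158  0.8924] 417.28093116532807
red_knob 0.49 [256.9, 203.1, 14.9, 15.8] 265.1666666666667 210.34895833333334 [0.5018 0.0933 0.136 ]
blue_knob 0.52 [385.1, 193.9, 17.3, 20.5] 392.0452488687783 201.9547511312217 [ 0.5402 -0.139   0.136 ]
red_hub 0.59 [206.0, 187.7, 64.4, 29.0] 241.64524765729584 203.49665327978582 [0.5161 0.1441 0.107 ]
scene [ 0.8724 -0.2646  0.6316] 403.16029498397137
red_knob 0.77 [343.2, 142.8, 16.0, 29.1] 352.20396600566573 157.44192634560906 [0.5042 0.0869 0.136 ]
blue_knob 0.96 [239.6, 220.8, 22.1, 31.1] 249.83464566929135 237.09055118110237 [ 0.5409 -0.1423  0.136 ]
red_hub 0.7 [345.5, 145.4, 67.9, 30.1] 371.4069037656904 161.19351464435147 [0.5114 0.1292 0.107 ]
red_hub 0.4 [345.3, 142.0, 14.5, 30.1] 352.209726443769 157.74468085106383 [0.4833 0.107  0.107 ]
{'time': 0.4, 'q': array([-1.1675,  0.6151, -0.0126,  1.4236,  0.0081,  1.1034, -0.0404]), 'joint_velocities': array([-0.0008, -0.001 ,  0.0001, -0.0015,  0.0006,  0.0006,  0.0008]), 'effort': array([ -0.0003, -45.8255,   0.2087, -16.5745,  -0.061 ,   0.0151,
         0.0001]), 'tool_pos': array([0.2708, 0.5908, 0.2185]), 'tcp_rot': array([-0.    ,  0.2132,  0.977 , -0.0002]), 'contact_force': array([-0.3427, -0.4025, -0.0233]), 'torque': array([ 0.0328,  0.0662, -0.0043]), 'finger_force': 0.0, 'width': 0.09314183636409765}
```

```bash
python3 - <<'E'
import cv2
a=cv2.imread("pics/top0.png")[140:280,170:450];b=cv2.imread("pics/scene0.png")[100:300,200:480]
a=cv2.resize(a,(784,392),interpolation=cv2.INTER_CUBIC);b=cv2.resize(b,(784,560),interpolation=cv2.INTER_CUBIC)
cv2.imwrite("pics/a.png",a);cv2.imwrite("pics/b.png",b)
E
```

```text
(no output)
```

View pics/a.png

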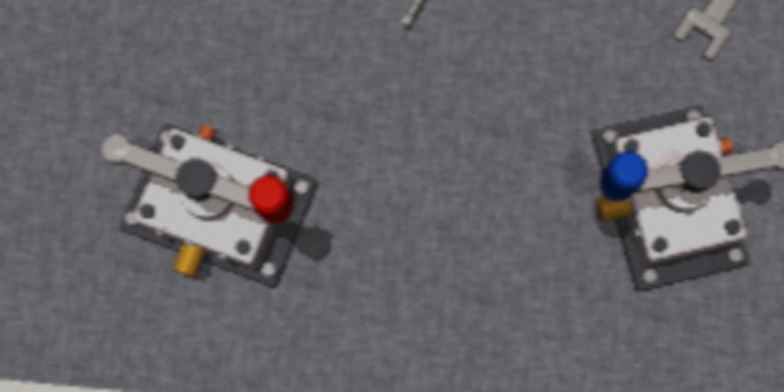

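View pics/b.png

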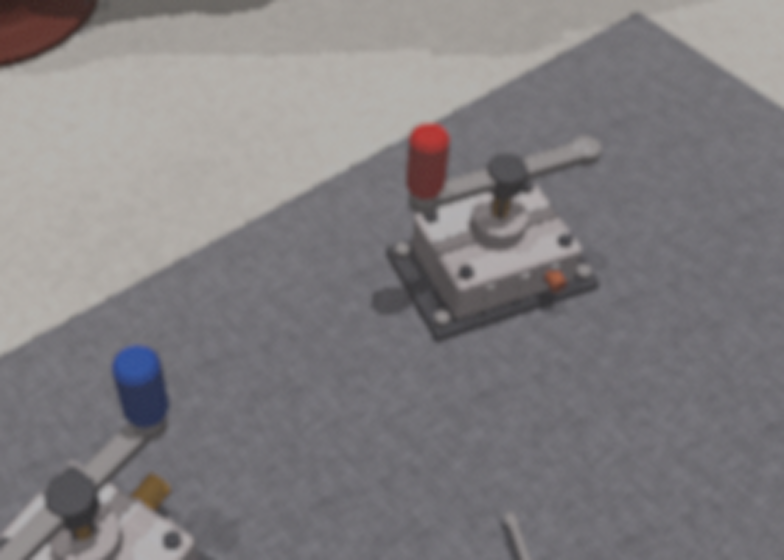

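Top crop: red knob at about (266,209) full-image, hub disc (240,204), bar running to (211,193); blue knob at (393,201). Scene: red knob top (353,149), hub (381,160). Consistent with the networks' red/blue choice. Now I'll refine it.

```bash
python3 - <<'E'
from h import *
from scipy.optimize import least_squares
np.set_printoptions(precision=4,suppress=True)
C={}
for n in("top","scene"): C[n]=optics.capture(n)
P={}
for n,hub in(("top",(240.4,203.6)),("scene",(381,160))):
    f=C[n]["frame"].astype(int); m=(f[...,0]>90)&(f[...,1]<60)&(f[...,2]<60)
    l,k,s,cen=cv2.connectedComponentsWithStats(m.astype(np.uint8)); 
    print(n,[(s[i],cen[i]) for i in range(1,l) if s[i][4]>30])
    g=f.max(2); d=(g<85); yy,xx=np.mgrid[:400,:640]; d&=np.hypot(xx-hub[0],yy-hub[1])<9
    print("dark",d.sum(),xx[d].mean(),yy[d].mean(), ray(C[n],hub[0],hub[1],.107), "dark ray",ray(C[n],xx[d].mean(),yy[d].mean(),.107))
print(ray(C["top"],266.1,208.6,.158),ray(C["scene"],353.2,148.9,.158),ray(C["top"],211,192.9,.104),ray(C["scene"],200+588/2.8,100+150/2.8,.104))
def proj(c,p):
    T=np.linalg.inv(c["world_from_camera"]);q=c["camera_matrix"]@(T[:3,:3]@p+T[:3,3]);return q[:2]/q[2]
# silhouette bounding box of the knob cylinder for a centre guess
a=np.linspace(0,2*np.pi,60)
for n in C:
    for x,y in((.5018,.0933),(.5042,.0869),(.503,.090)):
        pts=np.array([proj(C[n],np.array([x+.013*np.cos(t),y+.013*np.sin(t),z])) for t in a for z in(.112,.160)])
        print(n,x,y,pts.min(0),pts.max(0))
E
```

```text
top [(array([539,   4,   2,  26,  32], dtype=int32), array([539.8125,  14.8125])), (array([333,  83,  27,  30,  60], dtype=int32), array([348.1167,  99.4333])), (array([259, 202,  14,  14, 145], dtype=int32), array([265.5172, 208.9586]))]
dark 151 239.67549668874173 203.9205298013245 [0.5157 0.1465 0.107 ] dark ray [0.5149 0.1478 0.107 ]
scene [(array([556,  23,  15,  14, 155], dtype=int32), array([563.271 ,  29.2581])), (array([217,  80,  10,   5,  31], dtype=int32), array([220.871 ,  82.2903])), (array([168, 106,  59,  17, 434], dtype=int32), array([200.1912, 114.2742])), (array([346, 146,  13,  25, 252], dtype=int32), array([352.6349, 157.2976]))]
dark 82 381.7560975609756 164.4878048780488 [0.5198 0.1453 0.107 ] dark ray [0.5291 0.1385 0.107 ]
[0.5012 0.0889 0.158 ] [0.5058 0.086  0.158 ] [0.5318 0.2066 0.104 ] [0.538  0.2024 0.104 ]
top 0.5018 0.0933 [256.2887 200.7048] [273.553  219.5199]
top 0.5042 0.0869 [260.0087 199.7408] [277.0434 218.5973]
top 0.503 0.09 [258.2047 200.2279] [275.3509 219.0635]
scene 0.5018 0.0933 [345.9667 139.8245] [362.6579 169.97  ]
scene 0.5042 0.0869 [344.0654 142.0976] [360.7403 172.3322]
scene 0.503 0.09 [344.9754 140.9819] [361.6572 171.1728]
```

```bash
python3 -m jog '{"hand":[-1,-1,-1,-1,-1,-1,-1,-1,-1,-1],"linear":[[0,0,0],[0,0,0],[0,0,0],[-16,-36,0],[-16,-36,0],[-16,-36,0],[-16,-36,0],[-16,-36,0],[-16,-36,0],[-16,-36,0]],"delta_rot":[[0,0,-8.2],[0,0,-8.2],[0,0,-8.2],[0,0,0],[0,0,0],[0,0,0],[0,0,0],[0,0,0],[0,0,0],[0,0,0]]}'
```

```text
time: 1.5
tool_pos: [0.3834, 0.3373, 0.219]
tcp_rot: [0.0, 0.0, 1.0, 0.0]
contact_force: [0.9, 0.2, 0.2]
width: 0.093
finger_force: 0.0
```

```bash
python3 -m jog '{"hand":[-1,-1,-1,-1,-1,-1,-1,-1],"linear":[[-20,-41,0],[-20,-41,0],[-20,-41,0],[-20,-41,0],[-20,-42,0],[-20,-42,0],[0,0,0],[0,0,0]],"delta_rot":[[0,0,0],[0,0,0],[0,0,0],[0,0,0],[0,0,0],[0,0,0],[0,0,0],[0,0,0]]}'
python3 - <<'E'
from h import *
print(sensors.read_state()["tool_pos"])
c=optics.capture("scene"); f=c["frame"][60:230,230:470,::-1]
cv2.imwrite("pics/c.png",cv2.resize(f,(768,544),interpolation=cv2.INTER_CUBIC))
for r in optics.boxes_of("red_knob","scene")[:2]: print(r)
E
```

```text
time: 2.3
tool_pos: [0.503, 0.0895, 0.2187]
tcp_rot: [0.0, 0.002, 1.0, 0.0]
contact_force: [0.1, 0.3, 0.3]
width: 0.0928
finger_force: 0.0
[0.50298491 0.08950264 0.21869411]
{'bbox': [345.1, 144.1, 15.9, 28.1], 'conf': 0.86}
```

View pics/c.png

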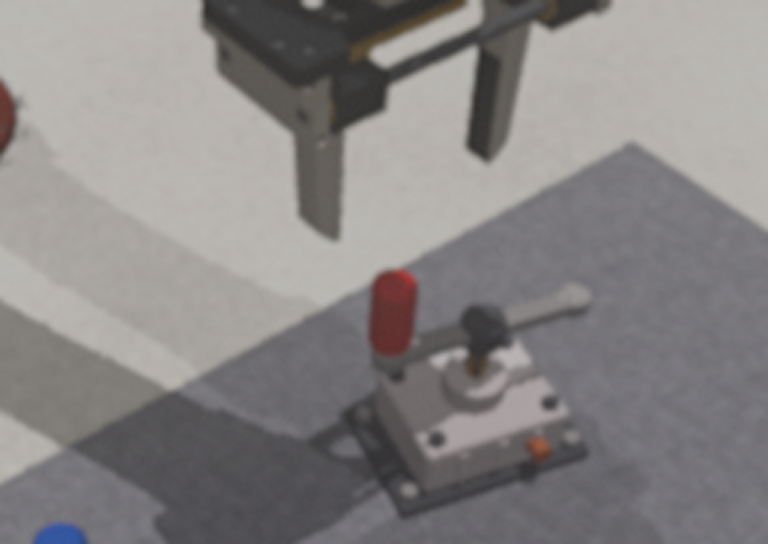

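Picture c: the fingers (tips at about (320,235) and (485,155)) straddle the red knob (393,312 in the crop), clear of everything. Next: descend.

```bash
python3 -m jog '{"hand":[-1,-1,-1,-1,-1,-1,-1],"linear":[[0,0,17],[0,0,17],[0,0,17],[0,0,17],[0,0,17],[0,0,14],[0,0,0]],"delta_rot":[[0,0,0],[0,0,0],[0,0,0],[0,0,0],[0,0,0],[0,0,0],[0,0,0]]}'
python3 -m jog '{"hand":[1,1,1,1,1,1,1,1,1,1],"linear":[[0,0,0],[0,0,0],[0,0,0],[0,0,0],[0,0,0],[0,0,0],[0,0,0],[0,0,0],[0,0,0],[0,0,0]],"delta_rot":[[0,0,0],[0,0,0],[0,0,0],[0,0,0],[0,0,0],[0,0,0],[0,0,0],[0,0,0],[0,0,0],[0,0,0]]}'
python3 - <<'E'
from h import *
s=sensors.read_state();print(s["tool_pos"],s["contact_force"],s["torque"],s["width"])
for n in("top","scene"):
    c=optics.capture(n); f=c["frame"][:,:,::-1]
    cv2.imwrite(f"pics/d_{n}.png",cv2.resize(f[100:300,170:450],(784,560),interpolation=cv2.INTER_CUBIC))
E
```

```text
time: 3.1
tool_pos: [0.5007, 0.0927, 0.1182]
tcp_rot: [-0.002, -0.002, 1.0, 0.0]
contact_force: [0.2, 1.4, 0.0]
width: 0.0927
finger_force: 0.0
time: 4.1
tool_pos: [0.5028, 0.0897, 0.1197]
tcp_rot: [0.0, 0.001, 1.0, -0.001]
contact_force: [-0.1, -2.4, 1.3]
width: 0.0256
finger_force: 30.0
[0.50275645 0.08969717 0.11967932] [-0.07671928 -2.43312622  1.32097842] [-0.43259039 -0.00810661 -0.03617001] 0.02564577115192575
```

View pics/d_scene.png

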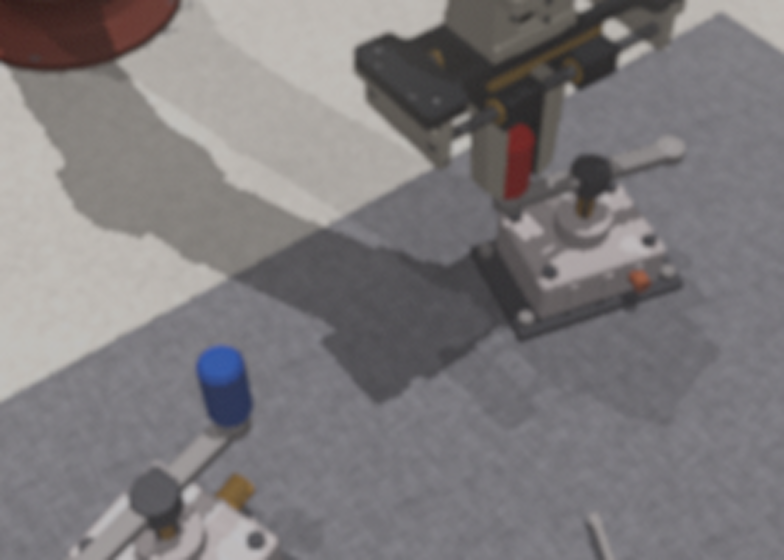

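The picture shows the red knob held between the fingers at (515,160 in the crop), pad opening 25.6 mm, and blue untouched. Now the circle increments.

```bash
python3 - <<'E'
import numpy as np
a=np.radians(255-9*np.arange(0,31));p=60*np.c_[np.cos(a),np.sin(a)]
d=np.diff(p,axis=0)
for k,(x,y) in enumerate(d):print(k,[round(-x,1),round(y,1),0],end=" ")
E
```

```text
0 [np.float64(8.9), np.float64(3.1), 0] 1 [np.float64(8.3), np.float64(4.5), 0] 2 [np.float64(7.5), np.float64(5.7), 0] 3 [np.float64(6.5), np.float64(6.8), 0] 4 [np.float64(5.3), np.float64(7.8), 0] 5 [np.float64(4.1), np.float64(8.5), 0] 6 [np.float64(2.7), np.float64(9.0), 0] 7 [np.float64(1.2), np.float64(9.3), 0] 8 [np.float64(-0.2), np.float64(9.4), 0] 9 [np.float64(-1.7), np.float64(9.3), 0] 10 [np.float64(-3.1), np.float64(8.9), 0] 11 [np.float64(-4.5), np.float64(8.3), 0] 12 [np.float64(-5.7), np.float64(7.5), 0] 13 [np.float64(-6.8), np.float64(6.5), 0] 14 [np.float64(-7.8), np.float64(5.3), 0] 15 [np.float64(-8.5), np.float64(4.1), 0] 16 [np.float64(-9.0), np.float64(2.7), 0] 17 [np.float64(-9.3), np.float64(1.2), 0] 18 [np.float64(-9.4), np.float64(-0.2), 0] 19 [np.float64(-9.3), np.float64(-1.7), 0] 20 [np.float64(-8.9), np.float64(-3.1), 0] 21 [np.float64(-8.3), np.float64(-4.5), 0] 22 [np.float64(-7.5), np.float64(-5.7), 0] 23 [np.float64(-6.5), np.float64(-6.8), 0] 24 [np.float64(-5.3), np.float64(-7.8), 0] 25 [np.float64(-4.1), np.float64(-8.5), 0] 26 [np.float64(-2.7), np.float64(-9.0), 0] 27 [np.float64(-1.2), np.float64(-9.3), 0] 28 [np.float64(0.2), np.float64(-9.4), 0] 29 [np.float64(1.7), np.float64(-9.3), 0]
```

```bash
python3 -m jog '{"hand":[1,1,1,1,1,1],"linear":[[8.9,3.1,0],[8.3,4.5,0],[7.5,5.7,0],[6.5,6.8,0],[5.3,7.8,0],[0,0,0]],"delta_rot":[[0,0,0],[0,0,0],[0,0,0],[0,0,0],[0,0,0],[0,0,0]]}'
```

```text
time: 4.8
tool_pos: [0.4645, 0.1213, 0.1195]
tcp_rot: [-0.001, -0.002, 1.0, 0.001]
contact_force: [0.4, 2.0, -2.4]
width: 0.0254
finger_force: 30.0
```

```bash
python3 -m jog '{"hand":[1,1,1,1,1,1,1,1],"linear":[[4.1,8.5,0],[2.7,9,0],[1.2,9.3,0],[-0.2,9.4,0],[-1.7,9.3,0],[-3.1,8.9,0],[-4.5,8.3,0],[0,0,0]],"delta_rot":[[0,0,0],[0,0,0],[0,0,0],[0,0,0],[0,0,0],[0,0,0],[0,0,0],[0,0,0]]}'
```

```text
time: 5.6
tool_pos: [0.4688, 0.1817, 0.1192]
tcp_rot: [0.001, 0.0, 1.0, -0.001]
contact_force: [4.3, -2.8, -7.0]
width: 0.0253
finger_force: 30.0
```

```bash
python3 - <<'E'
from h import *
import time
for _ in range(3):
    optics.capture("scene"); s=sensors.read_state();print(s["tool_pos"],s["contact_force"],s["width"])
E
```

```text
[0.46878138 0.18162801 0.11924928] [ 4.59541489 -2.29688691 -6.02712752] 0.02559574278888325
[0.46881993 0.18161387 0.11927564] [ 4.83316547 -1.57104778 -7.96596075] 0.02562806721617649
[0.46880946 0.18162763 0.11925531] [ 4.89339635 -2.78873687 -7.94538661] 0.025112780768708324
```

```bash
python3 -m jog '{"hand":[1,1,1,1,1,1,1,1,1,1],"linear":[[-5.7,7.5,0.1],[-6.8,6.5,0.1],[-7.8,5.3,0.1],[-8.5,4.1,0.1],[-9,2.7,0.1],[-9.3,1.2,0.1],[-9.4,-0.2,0.1],[-9.3,-1.7,0.1],[0,0,0],[0,0,0]],"delta_rot":[[0,0,0],[0,0,0],[0,0,0],[0,0,0],[0,0,0],[0,0,0],[0,0,0],[0,0,0],[0,0,0],[0,0,0]]}'
python3 -m jog '{"hand":[1,1,1,1],"linear":[[0,0,0],[0,0,0],[0,0,0],[0,0,0]],"delta_rot":[[0,0,0],[0,0,0],[0,0,0],[0,0,0]]}'
python3 - <<'E'
from h import *
c=optics.capture("scene"); f=c["frame"][60:260,270:530,::-1]
cv2.imwrite("pics/e.png",cv2.resize(f,(780,600),interpolation=cv2.INTER_CUBIC))
E
```

```text
time: 6.75
tool_pos: [0.533, 0.2061, 0.1187]
tcp_rot: [-0.001, 0.0, 1.0, -0.001]
contact_force: [-1.1, -4.1, 0.1]
width: 0.0254
finger_force: 30.0
time: 7.15
tool_pos: [0.533, 0.2061, 0.1186]
tcp_rot: [-0.001, 0.0, 1.0, -0.001]
contact_force: [-1.0, -3.6, -0.2]
width: 0.0252
finger_force: 30.0
```

View pics/e.png

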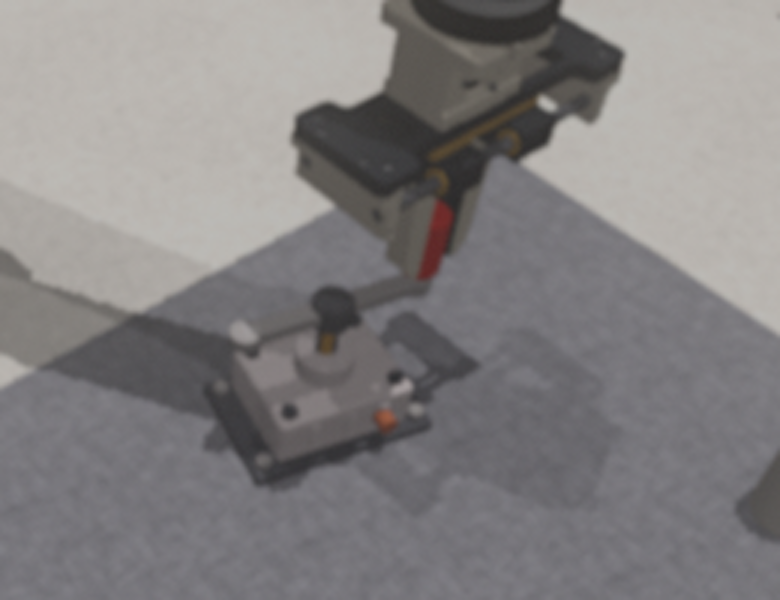

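The picture shows the knob at the opposite side (435,240 in the crop), bar turned half a turn; the pose displacement of 120 mm confirms it. Next: a quarter turn back.

```bash
python3 -m jog '{"hand":[1,1,1,1,1,1,1,1,1,1],"linear":[[9.3,1.7,0],[9.4,0.2,0],[9.3,-1.2,-0.1],[9,-2.7,0],[8.5,-4.1,-0.1],[7.8,-5.3,0],[6.8,-6.5,-0.1],[5.7,-7.5,0],[4.5,-8.3,-0.1],[3.1,-8.9,0]],"delta_rot":[[0,0,0],[0,0,0],[0,0,0],[0,0,0],[0,0,0],[0,0,0],[0,0,0],[0,0,0],[0,0,0],[0,0,0]]}'
python3 -m jog '{"hand":[1,1,1,1,1,1],"linear":[[0,0,0],[0,0,0],[0,0,0],[0,0,0],[0,0,0],[0,0,0]],"delta_rot":[[0,0,0],[0,0,0],[0,0,0],[0,0,0],[0,0,0],[0,0,0]]}'
```

```text
time: 8.2
tool_pos: [0.4614, 0.1662, 0.1194]
tcp_rot: [0.002, -0.001, 1.0, 0.002]
contact_force: [5.3, 1.1, -8.2]
width: 0.0252
finger_force: 30.0
time: 8.8
tool_pos: [0.4605, 0.1641, 0.1193]
tcp_rot: [0.0, 0.0, 1.0, -0.0]
contact_force: [5.0, -1.5, -6.2]
width: 0.0254
finger_force: 30.0
```

```bash
python3 -m jog '{"hand":[1,1,1,1,1,1,1,1,1,1],"linear":[[-3.1,8.9,0.1],[-4.5,8.3,0.1],[-5.7,7.5,0],[-6.8,6.5,0.1],[-7.8,5.3,0],[-8.5,4.1,0.1],[-9,2.7,0],[-9.3,1.2,0],[-9.4,-0.2,0],[-9.3,-1.7,0]],"delta_rot":[[0,0,0],[0,0,0],[0,0,0],[0,0,0],[0,0,0],[0,0,0],[0,0,0],[0,0,0],[0,0,0],[0,0,0]]}'
python3 -m jog '{"hand":[1,1,1,1,1,1,1,1,1,1],"linear":[[-8.9,-3.1,0],[-8.3,-4.5,0],[-7.5,-5.7,0.1],[-6.5,-6.8,0],[-5.3,-7.8,0.1],[-4.1,-8.5,0],[-2.7,-9,0.1],[-1.2,-9.3,0],[0.2,-9.4,0.1],[1.7,-9.3,0]],"delta_rot":[[0,0,0],[0,0,0],[0,0,0],[0,0,0],[0,0,0],[0,0,0],[0,0,0],[0,0,0],[0,0,0],[0,0,0]]}'
python3 -m jog '{"hand":[1,1,1,1,1],"linear":[[0,0,0],[0,0,0],[0,0,0],[0,0,0],[0,0,0]],"delta_rot":[[0,0,0],[0,0,0],[0,0,0],[0,0,0],[0,0,0]]}'
```

```text
time: 9.8
tool_pos: [0.5315, 0.2065, 0.1186]
tcp_rot: [-0.003, -0.0, 1.0, -0.001]
contact_force: [-4.1, -3.3, 2.5]
width: 0.0255
finger_force: 30.0
time: 10.8
tool_pos: [0.577, 0.1334, 0.1185]
tcp_rot: [0.001, 0.0, 1.0, 0.001]
contact_force: [-0.6, 2.9, -2.9]
width: 0.0252
finger_force: 30.0
time: 11.3
tool_pos: [0.5765, 0.1322, 0.1185]
tcp_rot: [0.0, 0.0, 1.0, -0.001]
contact_force: [-1.5, -3.4, -2.1]
width: 0.0253
finger_force: 30.0
```

```bash
python3 -m jog '{"hand":[-1,-1,-1,-1,-1,-1,-1,-1],"linear":[[0,0,0],[0,0,0],[0,0,0],[0,0,0],[0,0,0],[0,0,0],[0,0,0],[0,0,0]],"delta_rot":[[0,0,0],[0,0,0],[0,0,0],[0,0,0],[0,0,0],[0,0,0],[0,0,0],[0,0,0]]}'
python3 -m jog '{"hand":[-1,-1,-1,-1,-1,-1,-1,-1,-1,-1],"linear":[[0,0,-10],[0,0,-15],[0,0,-20],[0,0,-20],[0,0,-20],[0,0,-20],[0,0,-15],[0,0,0],[0,0,0],[0,0,0]],"delta_rot":[[0,0,0],[0,0,0],[0,0,0],[0,0,0],[0,0,0],[0,0,0],[0,0,0],[0,0,0],[0,0,0],[0,0,0]]}'
python3 - <<'E'
from h import *
np.set_printoptions(precision=4,suppress=True)
for n in("scene","top"):
    c=optics.capture(n)
    for t in("red_knob","blue_knob"):
        for r in optics.cut_out(t,n)[:2]:
            ys,xs=np.nonzero(r["pixels"]);print(n,t,r["conf"],r["bbox"],ray(c,xs.mean(),ys.mean(),.136))
    if n=="scene": cv2.imwrite("pics/f.png",cv2.resize(c["frame"][60:300,210:520,::-1],(775,600),interpolation=cv2.INTER_CUBIC))
E
```

```text
time: 12.1
tool_pos: [0.5761, 0.1333, 0.1185]
tcp_rot: [0.0, 0.0, 1.0, 0.0]
contact_force: [-0.2, 0.1, 0.6]
width: 0.0849
finger_force: 0.0
time: 13.1
tool_pos: [0.5753, 0.1331, 0.2375]
tcp_rot: [-0.001, 0.0, 1.0, -0.0]
contact_force: [-1.1, -0.2, -0.6]
width: 0.093
finger_force: 0.0
scene red_knob 0.57 [389.4, 157.1, 18.7, 29.2] [0.5797 0.1266 0.136 ]
scene blue_knob 0.82 [242.1, 223.5, 17.5, 28.7] [ 0.5416 -0.1426  0.136 ]
scene blue_knob 0.16 [358.2, 136.2, 50.9, 55.5] [0.5575 0.1204 0.136 ]
top red_knob 0.53 [241.1, 162.7, 14.5, 21.0] [0.5745 0.1342 0.136 ]
top blue_knob 0.8 [385.4, 194.6, 15.4, 18.5] [ 0.5398 -0.1393  0.136 ]
```

View pics/f.png

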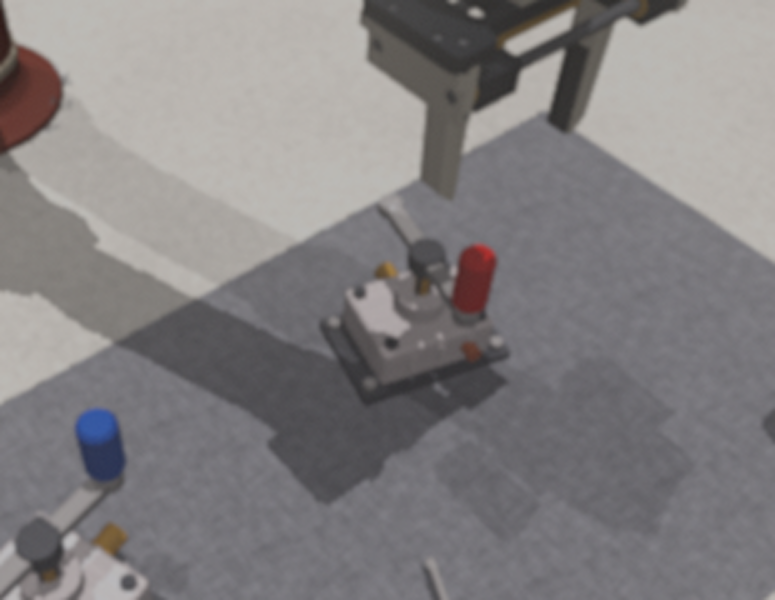

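The picture shows the red knob free at (475,280 in the crop), bar at right angles to its start, gripper clear above, and blue unmoved (100,445). The measured knob position gives 270° of turn, so I'm handing in.

```bash
python3 -c "
from workcell import order
print(order.sign_off())"
```

```text
the job is handed in; nothing more can be done
None
```

The red tap was worked half a turn forward, a quarter back and half forward, ending at about 270° by the camera and arm readings; the knob is released, the blue tap is untouched, and the job is handed in with no verdict shown.

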